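# Clamp the ham mould in the stall's screw press

### The arm

A 6-joint arm with a two-finger parallel gripper is mounted at the origin on the work surface. World frame = base frame: x ahead of the robot, y to its left, z up, the work surface at z = 0. Lengths are in mm, angles in rad, forces in N, time in s.
With the tool pointing down it reaches from about 350 to 775 mm from the base axis. Payload 7.3 kg.
Tool frame: the origin (TCP) lies at the very end of the fingers, on their centre line; the grasp point (between the pads) lies 19 mm behind it; z points along the fingers, y is the line along which they close (so a half turn about z gives the same grasp; the last joint's range is limited). The gripper opens to 92 mm and grips with 3 to 60 N. Pads are 19 mm wide; open, the fingers measure 130 mm over their backs; the gripper's body (75 mm by 190 mm) begins 47 mm behind the grasp point.
Start: joints at [-1.278, 0.342, 1.524, -0, 1.275, -0.146], TCP at [223.072, -475.272, 226.741] pointing down, gripper open.
Joint ranges: [-2.53, 2.53], [-0.77, 2.02], [0.04, 2.7], [-1, 4.14], [0.28, 2.66], [-3.11, 3.11]. Speed limits (rad/s): [2.57, 2.57, 3.14, 3.14, 3.14, 3.14].

### API

Orientations are given as [roll, pitch, yaw] about the fixed x, y, z axes, in that order (R = Rz(yaw) Ry(pitch) Rx(roll)).
In Python, from plant import * gives the robot as it stands.
- The arm moves only by the tool arm_command, never from a script. Its arguments are lists of equal length, an entry for each row: "gripper": the finger opening in mm, from 0 to 91.8; "dp": the shift along the tool's x, y, z in units of 25 mm (1.0 is 25 mm), a list of three; "twist": the turn about the tool's z in units of 5 degrees (1.0 is 5 degrees). A call has exactly 5 rows; each row shifts and turns the commanded pose from where the row before left it, along the tool's axes as they then stand; what a row does not reach is not made up. A row lasts 1/8 s, in which the tool goes at most 62.5 mm and 10.7 degrees, less where a joint would pass 70% of its speed; a pose out of reach is approached as far as the arm can. A call is refused whole if a number of a shift passes 1 or a number of a turn 1, either way. A call with a gripper value outside its range is refused whole. The fingers move at their own pace and stop on an object; the grip force is fixed at half the most. Time passes only in rows, so rows that do not move let the fingers close, or fill a call up. It gives the time, the measured TCP pose, the force, the opening and the grip force at its end, in the units of the state.
- get_obs(): the state, without advancing time (a new reading comes with each control period).
- capture(name): name is "scene" or "top" or "wrist"; returns the picture (420x560x3 uint8, red, green, blue); there is no depth.
- get_calibration(name): a dict with "mtx" (3x3 intrinsics, pixels), "position" and "attitude" of the camera in the world; the wrist camera has in their place "mount" (4x4, takes a point from camera to tool coordinates, whose origin is the TCP and whose axes are the flange's). Camera axes: x right, y down, z forward; pixel columns grow to the right and rows downward; lengths in mm; the calibration is good to about 2 mm. A picture is of the moment at which its call begins: read the wrist's pose just before it. get_calibration takes no time and is no camera call.
- close_job(): hands the job in; it is judged then, once.
The state is a dict: "time": time; "joint_positions": joint angles; "dq": joint speeds; "tau": joint torques, N m; "tool_pos": TCP position; "tcp_rot": TCP orientation; "contact_force": force on the tool from outside, world axes, zero at the start; "moment": the same for the moment, N m; "grip_width": finger opening in mm; "finger_force": force on a finger pad.
Only numpy, scipy, OpenCV 4.12 (cv2) and the standard library are available. Lean on these libraries where they do the work, as an engineer would, in place of code of your own. Each camera call takes 0.05 s, during which the arm holds its last target. There are 200 camera calls.

### The job

Slide the ham mould along the press's rails until it is fully home against the back stop, then wind the press's T-handle clockwise, some two or three half turns, until the platen bears firmly on the lid and stays tight. Nip it up firmly by feel but do not force it, or the lid is crushed; leave the jar, the dish and the tin where they stand.

Things in the scene. Friction and masses are not known exactly. Their poses are not given: they have to be found in the camera images.
- press: White C-frame screw press fixed on the counter. Origin on the counter straight below the screw axis; +x is the loading direction, towards back stop and column; z up. Bed top 20 mm up, x -270 to +130 mm, 150 mm wide. Two rails along x, inner faces at y = +-48 mm, tops 32 mm up. Column at x 92 to 126 mm carries an arm with the brass nut over the bed, underside 160 mm, top 205 mm up.
- stop_face (a point): Middle of the steel back stop's face, 80 mm beyond the screw axis along the press's x, 42 mm above the counter (the stop is 45 mm high). With the mould's end wall against it the mould's centre is under the screw axis: home.
- ram: Spindle with a sprung platen (steel disc 64 mm across) at its foot; sinks as the T-handle turns. Origin: centre of the platen's underside, 127 mm up at joint 0. Once it bears on the lid, the torque to turn the handle on grows by about 0.25 N m per rad (0.004 N m per N of clamping). Firm is 30 to 60 N (1.6 to 2.2 times the free torque); 100 N (3 times) crushes the lid.
- tee (a joint): T-handle's turn in rad, growing clockwise from above; each rad lowers platen and handle 4 mm; 12 rad of travel. Starts within 0.5 of 0; at 0 the bar lies along the press's y, red half to +y. Friction 0.2 N m (2.9 N at 70 mm from the axis) opposes turning either way, holds the screw when let go, and hides as much torque at a standstill. The platen bites anywhere from 3.5 to 7.5 rad: feel for it.
- bar_mid (a point): Middle of the T-handle's bar, on the screw axis, 275 mm above the counter at joint 0 and sinking with the screw. Level round bar 14 mm thick, 190 mm long; outer 50 mm of each half sleeved in plastic 15 mm thick, one red, one black. The hub (28 mm across) stands only 5 mm over the bar, so a gripper can straddle the bar from above.
- bar_red (a point): The point in the red half of the bar 70 mm from the screw axis, at the bar's centre height: a good place to grip. Nothing stands within 35 mm below it.
- bar_black (a point): The same point in the black half, opposite the red one.
- mould_mid (a point): Centre of the ham mould's box, 35 mm above its underside: loose aluminium box 160 mm (its x) by 90 mm (y) by 70 mm high, 0.7 to 1.1 kg, on the bed between the rails, its x along the press's x. A flat white lid stands 7 to 23 mm out of its top, more or less by the filling. A black upright fin for pushing or gripping is on its end away from the back stop.
- fin_mid (a point): Centre of the mould's black fin, 102 mm before the mould's centre along its x and 43 mm above its underside. The fin is 14 mm thick (y), 45 mm long (x) and 42 mm high; its free end is 22 mm from this point.
- jar_center (a point): Bystander: amber glass jar, 70 mm across, 100 mm high; point at its centre.
- dish_center (a point): Bystander: dark steel dish of diced ham, 136 mm across, about 50 mm high with its heap; point 20 mm above its underside.
- tin_center (a point): Bystander: green-labelled tin, 66 mm across, 90 mm high; point at its centre.
Not all that is in view belongs to the job. Of the things that look like the part that bears mould_mid, the largest one is meant.

How it is judged:
By the outcome, as a careful person would: the job done as asked, in the order asked, and still so for the second after the job is handed in, with the robot touching nothing.
It also fails if it takes over 72 s, if anything falls off the work surface, if the arm or the gripper's body presses on something with over 40 N, if the wrist force passes 120 N, or if a joint passes its speed limit or range.

## Working session

There is one attempt and no reset: what is moved stays moved. The work goes in short steps, Python scripts to look and compute and a tool call to move; the robot and the scene stay as the last step left them, time stands still between calls to the robot, and variables do not carry over. Pictures are saved under pics/ and viewed, at most 10 in all, crops included, and the job is handed in when it is done.

Besides the shell and the picture viewer there is one more tool, called after ">>>" as name(argument=value, ...) on one line, values as JSON. arm_command: Moves the arm, as the interface text tells. Its arguments: {"type":"object","properties":{"gripper":{"type":"array"},"dp":{"type":"array"},"twist":{"type":"array"}},"required":["gripper","dp","twist"]}

```bash
mkdir -p pics; ls
python3 - <<'E'
from plant import *
import cv2,numpy as np
o=get_obs();print(o)
for n in("scene","top"):
    cv2.imwrite(f"pics/{n}0.png",capture(n)[:,:,::-1]); c=get_calibration(n);print(n,c)
print(get_calibration("wrist"))
a=cv2.imread("pics/scene0.png");b=cv2.imread("pics/top0.png")
E
```

```text
pics
{'time': 0.0, 'joint_positions': array([-1.27800352e+00,  3.42746254e-01,  1.52499537e+00,  1.91872039e-05,
        1.27537353e+00, -1.46008422e-01]), 'dq': array([ 5.79724485e-04,  1.02683419e-05,  1.03163459e-03, -6.42213020e-04,
       -2.91225177e-04,  7.34147919e-04]), 'tau': array([-2.42523247e-04, -4.31247747e+01, -2.44212931e+01,  7.17359106e-02,
        5.59916126e-02, -1.42572967e-04]), 'tool_pos': array([ 222.95677229, -474.8762033 ,  226.04029218]), 'tcp_rot': array([-3.14008902e+00, -2.39661708e-04,  4.38795448e-01]), 'contact_force': array([ 0.20452464,  0.01135896, -0.06045189]), 'moment': array([ 0.04372022, -0.05427196,  0.07643904]), 'finger_force': 0.0, 'grip_width': 91.99544003800291}
scene {'mtx': array([[464.37036542,   0.        , 278.26616198],
       [  0.        , 464.37036542, 217.55487966],
       [  0.        ,   0.        ,   1.        ]]), 'position': array([1305.73361515,  -37.47333144, 1062.80283518]), 'attitude': array([-2.46325083e+00, -8.54138374e-04,  1.54291440e+00])}
top {'mtx': array([[522.95745394,   0.        , 283.60862015],
       [  0.        , 522.95745394, 204.1945678 ],
       [  0.        ,   0.        ,   1.        ]]), 'position': array([ 419.25198521,  -27.51853479, 1697.01265464]), 'attitude': array([-3.01936809,  0.01299838, -1.56113686])}
{'mtx': array([[359.17400174,   0.        , 287.76467788],
       [  0.        , 359.17400174, 209.76767893],
       [  0.        ,   0.        ,   1.        ]]), 'mount': array([[-6.07061857e-04, -9.63026810e-01, -2.69404889e-01,
         7.26993344e+01],
       [ 9.99999816e-01, -5.80832430e-04, -1.77073783e-04,
        -8.49173774e-01],
       [ 1.40477042e-05, -2.69404946e-01,  9.63026985e-01,
        -1.58264133e+02],
       [ 0.00000000e+00,  0.00000000e+00,  0.00000000e+00,
         1.00000000e+00]])}
```

View pics/scene0.png

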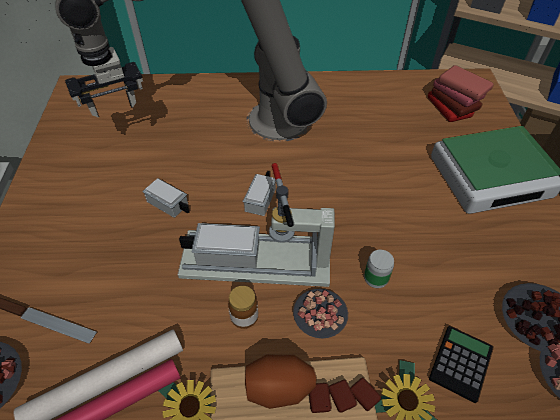

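View pics/top0.png

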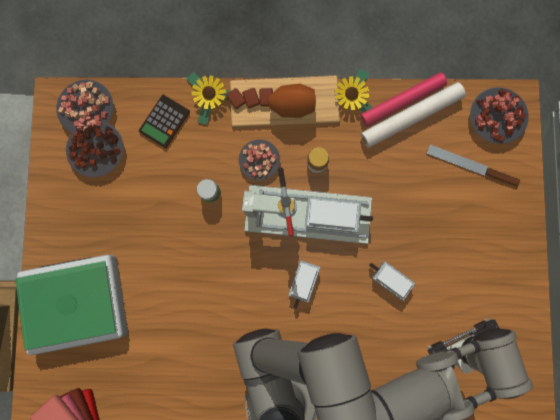

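Three mould-like boxes: scene (165,196), (258,193) and (226,243), the last of which is the largest and the only one on the press's bed, so it is the one meant. The tee is at about top (286,203) with red towards the robot. The mould's fin is at top (367,218) and the column at (250,200). I'll confirm with a crop and measure.

```bash
cat > h.py <<'E'
import numpy as np,cv2
from scipy.spatial.transform import Rotation as R
from plant import *
def cam(n,o=None):
    c=get_calibration(n)
    if n!="wrist": return c["mtx"],R.from_euler("xyz",c["attitude"]).as_matrix(),np.array(c["position"])
    T=R.from_euler("xyz",o["tcp_rot"]).as_matrix(); m=c["mount"]
    return c["mtx"],T@m[:3,:3],T@m[:3,3]+o["tool_pos"]
def ray(C,uv):
    d=C[1]@np.linalg.inv(C[0])@np.array([*uv,1.]);return C[2],d/np.linalg.norm(d)
def plane(C,uv,z):
    p,d=ray(C,uv);return p+d*(z-p[2])/d[2]
def tri(*prs):
    A=np.zeros((3,3));b=np.zeros(3);L=[ray(*x) for x in prs]
    for p,d in L:
        M=np.eye(3)-np.outer(d,d);A+=M;b+=M@p
    X=np.linalg.solve(A,b)
    return X,max(np.linalg.norm((np.eye(3)-np.outer(d,d))@(X-p)) for p,d in L)
def proj(C,X):
    v=C[0]@C[1].T@(np.asarray(X,float)-C[2]);return v[:2]/v[2]
E
python3 - <<'E'
from h import *
S=cam("scene");T=cam("top")
a=cv2.imread("pics/scene0.png");b=cv2.imread("pics/top0.png")
def blobs(im,roi,kind):
    x0,y0,x1,y1=roi;h=cv2.cvtColor(im[y0:y1,x0:x1],cv2.COLOR_BGR2HSV)
    if kind=="red": m=((h[...,0]<8)|(h[...,0]>172))&(h[...,1]>150)&(h[...,2]>70)
    else: m=h[...,2]<50
    n,l,s,c=cv2.connectedComponentsWithStats(m.astype(np.uint8))
    for i in range(1,n):
        if s[i,4]>12:
            ys,xs=np.where(l==i);r=cv2.minAreaRect(np.c_[xs,ys].astype(np.float32))
            print(kind,c[i]+[x0,y0],s[i,4],np.round(cv2.boxPoints(r)+[x0,y0],1).tolist())
for n,im,roi in(("S",a,(170,155,340,285)),("T",b,(235,155,385,250))):
    print(n);blobs(im,roi,"red");blobs(im,roi,"k")
A=cv2.resize(a[150:290,165:345],None,fx=4.4,fy=4.2,interpolation=2)[:300*2]
B=cv2.resize(b[160:260,235:385],None,fx=4,fy=4,interpolation=2)
A=cv2.resize(a[155:285,170:345],(400,300),interpolation=2);B=cv2.resize(b[160:260,235:385],(400,300),interpolation=2)
A=cv2.resize(A,(800,600)) if 0 else A
cv2.imwrite("pics/crop.png",np.vstack([cv2.resize(a[160:285,175:342],(400*2,600),interpolation=2)[:, :]])) 
cv2.imwrite("pics/cropT.png",cv2.resize(b[175:255,240:380],(798,456),interpolation=2))
E
```

```text
S
red [275.85393258 170.46067416] 89 [[270.5, 163.7], [276.3, 162.1], [280.8, 177.8], [275.0, 179.4]]
k [267.52380952 173.33333333] 21 [[265.0, 175.0], [266.2, 170.3], [270.2, 171.3], [269.0, 176.0]]
k [284.9103139  210.10762332] 223 [[274.9, 191.2], [286.4, 189.0], [293.3, 225.6], [281.8, 227.7]]
k [183.85714286 206.5952381 ] 84 [[176.4, 207.2], [179.8, 200.4], [191.0, 206.0], [187.6, 212.8]]
k [186.47647059 241.17647059] 170 [[179.0, 235.0], [194.0, 235.0], [194.0, 248.0], [179.0, 248.0]]
T
red [289.44736842 226.57894737] 76 [[286.5, 217.1], [290.6, 216.6], [292.7, 235.7], [288.6, 236.2]]
```

View pics/crop.png

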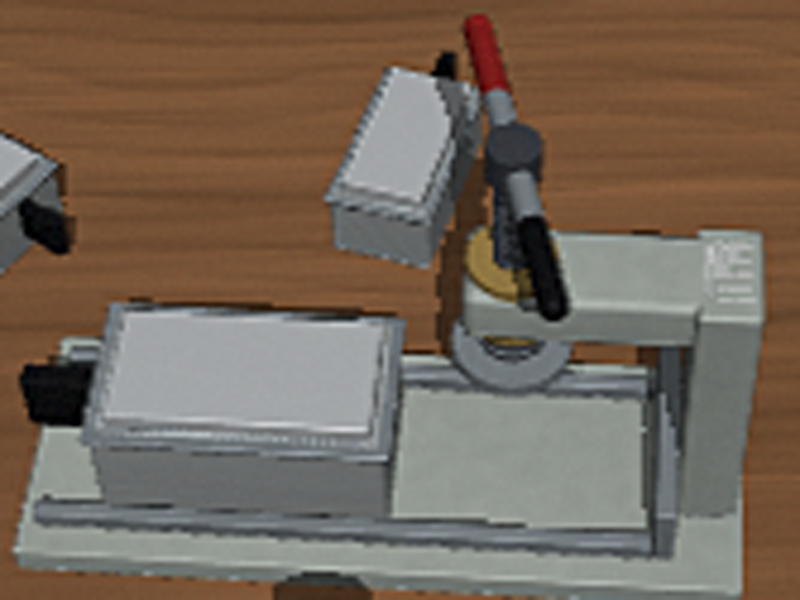

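View pics/cropT.png

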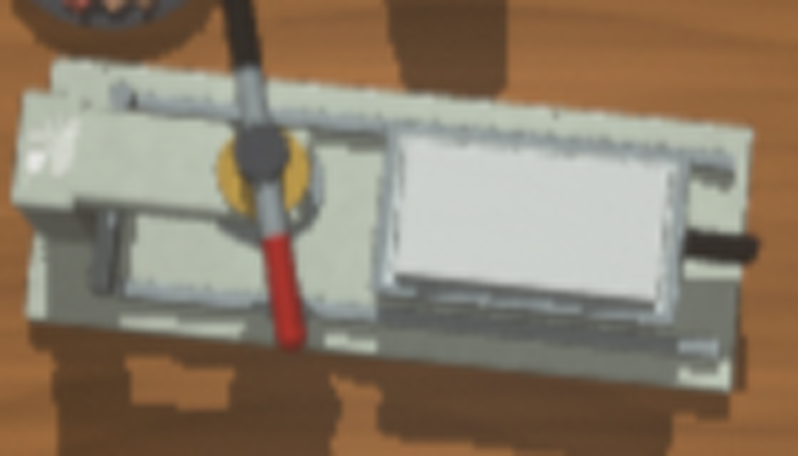

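Run:
```python
from h import *
np.set_printoptions(precision=1,suppress=True)
S=cam("scene");T=cam("top")
s=lambda x,y:(175+x*167/800,160+y*125/600)
t=lambda x,y:(240+x*140/798,175+y*80/456)
P={}
for k,a,b in [("hub",(514,146),(263,152)),("redtip",(478,20),(291,345)),("redin",(493,93),(274,238)),("blackin",(530,218),(244,66)),
 ("lid_farR",(390,320),(400,137)),("x",(0,0),(0,0))]:
    if k!="x": P[k]=tri((S,s(*a)),(T,t(*b)));print(k,*P[k])
# lid corners: robot side = scene top = top-view bottom
for k,a,b in [("lid +y robot",(390,320),(398,278)),("lid -y robot",(125,310),(655,303)),("lid -y far",(108,415),(680,158)),("lid +y far",(372,432),(400,135)),
 ("fin end top",(22,372),(757,243))]:
    print(k,*tri((S,s(*a)),(T,t(*b))))
print("bed corners z20",[plane(T,t(*c),20) for c in((55,60),(752,130),(730,390),(28,322))])
print("bed scene",[plane(S,s(*c),20) for c in((18,550),(740,590),)])
print("jar,dish,tin", plane(T,(318,157),95),plane(T,(260,160),25),plane(T,(208,190),90))
for k in("hub",):print(plane(T,t(263,152),282))
```

```text
hub [599.7 -11.2 284. ] 3.151028419673431
redtip [508.  -25.7 276.8] 2.7571835194416012
redin [559.1 -18.3 277.5] 1.5415064594671382
blackin [641.7  -3.4 280.7] 1.3847846004160098
lid_farR [621.2 -76.9 180.2] 6.6836365251174605
lid +y robot [555.8 -79.6  95.9] 6.2742563810706695
lid -y robot [ 543.5 -221.9   94. ] 2.1750663462228363
lid -y far [ 620.6 -229.3  103.1] 7.594782933338764
lid +y far [633.  -84.5  99.5] 2.0052693348375037
fin end top [ 577.2 -277.7   84.1] 3.0810935171873886
bed corners z20 [array([685.2, 107.2,  20. ]), array([ 648.1, -288.7,   20. ]), array([ 501. , -274.8,   20. ]), array([535.7, 119.8,  20. ])]
bed scene [array([ 650.7, -279.5,   20. ]), array([686.7, 113.4,  20. ])]
jar,dish,tin [ 765.  -110.6   95. ] [768.8  74.5  25. ] [659.1 231.1  90. ]
[599.9 -14.3 282. ]
```

The crop confirms the big mould on the rails, with its fin at top (372,219). The measurements fit together: press yaw is about 84.8°, the axis is at about (599.3,-13), and the tee is at about -0.23 rad. The mould is about 141 mm short of home, and the fin's end is at about (577,-277.5), z 42–84. I'll plan the push with closed fingers.

```bash
cat >> h.py <<'E'
def plan(start,yaw0,end,yaw1,n):
    """rows dp,twist for straight line with turn; prints blocks of 5"""
    start,end=np.array(start,float),np.array(end,float);dy=(yaw1-yaw0)/n
    D=[];W=[]
    p=start.copy();y=yaw0
    for i in range(n):
        tgt=start+(end-start)*(i+1)/n
        c,s=np.cos(np.radians(y)),np.sin(np.radians(y));w=tgt-p
        d=np.round(np.array([c*w[0]+s*w[1],s*w[0]-c*w[1],-w[2]])/25,2);t=round(-dy/5,2)
        D.append(d.tolist());W.append(t)
        d=d*25;p=p+[c*d[0]+s*d[1],s*d[0]-c*d[1],-d[2]];y-=t*5
    for i in range(0,n,5):print(D[i:i+5],W[i:i+5])
    print("end",p,y)
E
python3 - <<'E'
from h import *
plan([223.1,-475.3,226.7],25.14,[573.4,-318,150],84.8,20)
E
```

```text
[[0.77, 0.01, 0.15], [0.76, 0.06, 0.16], [0.77, 0.09, 0.15], [0.75, 0.13, 0.15], [0.75, 0.17, 0.16]] [-0.6, -0.6, -0.6, -0.6, -0.6]
[[0.74, 0.22, 0.15], [0.73, 0.24, 0.15], [0.71, 0.29, 0.16], [0.69, 0.33, 0.15], [0.68, 0.36, 0.15]] [-0.6, -0.6, -0.6, -0.6, -0.6]
[[0.66, 0.39, 0.16], [0.64, 0.43, 0.15], [0.61, 0.46, 0.15], [0.59, 0.5, 0.16], [0.56, 0.52, 0.15]] [-0.6, -0.6, -0.6, -0.6, -0.6]
[[0.54, 0.55, 0.15], [0.5, 0.58, 0.16], [0.47, 0.6, 0.15], [0.45, 0.63, 0.15], [0.4, 0.65, 0.16]] [-0.6, -0.6, -0.6, -0.6, -0.6]
end [ 573.27792138 -318.05080169  149.95      ] 85.14
```

>>> arm_command(gripper=[0,0,0,0,0], dp=[[0.77,0.01,0.15],[0.76,0.06,0.16],[0.77,0.09,0.15],[0.75,0.13,0.15],[0.75,0.17,0.16]], twist=[-0.6,-0.6,-0.6,-0.6,-0.6])

```text
time: 0.72
tool_pos: [312.0, -435.1, 207.2]
tcp_rot: [3.141, 0.0, 0.705]
contact_force: [-1.0, -0.9, 0.1]
grip_width: 46.5
finger_force: 0.0
```

>>> arm_command(gripper=[0,0,0,0,0], dp=[[0.74,0.22,0.15],[0.73,0.24,0.15],[0.71,0.29,0.16],[0.69,0.33,0.15],[0.68,0.36,0.15]], twist=[-0.6,-0.6,-0.6,-0.6,-0.6])

```text
time: 1.35
tool_pos: [399.4, -396.3, 188.2]
tcp_rot: [3.142, 0.0, 0.966]
contact_force: [-0.5, 0.5, -0.8]
grip_width: 0.9
finger_force: 0.0
```

>>> arm_command(gripper=[0,0,0,0,0], dp=[[0.66,0.39,0.16],[0.64,0.43,0.15],[0.61,0.46,0.15],[0.59,0.5,0.16],[0.56,0.52,0.15]], twist=[-0.6,-0.6,-0.6,-0.6,-0.6])

```text
time: 1.98
tool_pos: [487.0, -356.9, 168.9]
tcp_rot: [-3.142, 0.0, 1.228]
contact_force: [0.9, 0.2, -1.0]
grip_width: 0.6
finger_force: 0.0
```

>>> arm_command(gripper=[0,0,0,0,0], dp=[[0.54,0.55,0.15],[0.5,0.58,0.16],[0.47,0.6,0.15],[0.45,0.63,0.15],[0.4,0.65,0.16]], twist=[-0.6,-0.6,-0.6,-0.6,-0.6])

```text
time: 2.6
tool_pos: [574.4, -317.5, 149.8]
tcp_rot: [3.141, 0.0, 1.49]
contact_force: [-0.1, -1.3, -0.3]
grip_width: 0.5
finger_force: 0.0
```

Run:
```python
from h import *
np.set_printoptions(precision=1,suppress=True)
o=get_obs();im=capture("wrist");cv2.imwrite("pics/w1.png",im[:,:,::-1])
W=cam("wrist",o);print(o["tool_pos"],W[2])
for k,X in dict(finendtop=(577.2,-277.7,84),lid1=(555.8,-79.6,98),lid2=(543.5,-221.9,98),lid3=(620.6,-229.3,98)).items():print(k,proj(W,X))
```

```text
[ 574.4 -317.5  149.8] [ 580.3 -244.5  308. ]
finendtop [287.3 164.8]
lid1 [ 202.2 -272.2]
lid2 [217.7  72.5]
lid3 [358.8  74.6]
```

View pics/w1.png

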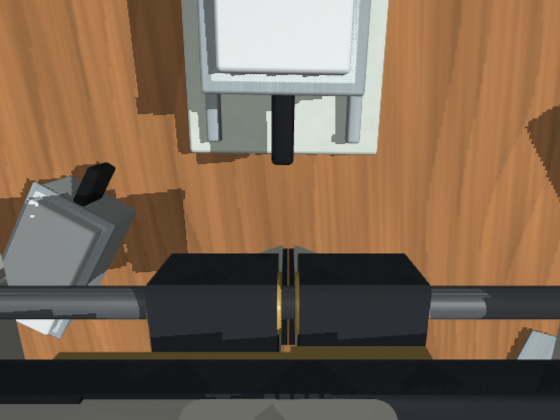

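The fin's free end shows at (283,164), against a predicted (287,165), so the estimate is good to about 3 mm. The closed fingers are at (288,265), in line behind the fin. I'll descend and start pushing.

>>> arm_command(gripper=[0,0,0,0,0], dp=[[0,-0.1,0.82],[0,0,0.82],[0,0,0.82],[0,0,0.82],[0,0,0.8]], twist=[0.1,0,0,0,0])

```text
time: 3.28
tool_pos: [570.9, -317.9, 47.3]
tcp_rot: [-3.142, 0.0, 1.478]
contact_force: [0.5, -0.6, 0.0]
grip_width: 0.5
finger_force: 0.0
```

>>> arm_command(gripper=[0,0,0,0,0], dp=[[0.4,0,0],[0.4,0,0],[0.3,0,0],[0.3,0,0],[0.3,0,0]], twist=[0,0,0,0,0])

```text
time: 3.9
tool_pos: [575.4, -276.7, 49.2]
tcp_rot: [3.139, 0.003, 1.477]
contact_force: [-0.1, -6.4, 0.5]
grip_width: 0.3
finger_force: 3.0
```

>>> arm_command(gripper=[0,0,0,0,0], dp=[[0.4,0,0],[0.4,0,0],[0.4,0,0],[0.4,0,0],[0.4,0,0]], twist=[0,0,0,0,0])

```text
time: 4.53
tool_pos: [580.0, -227.0, 49.2]
tcp_rot: [3.139, 0.003, 1.477]
contact_force: [-1.0, -6.5, 0.3]
grip_width: 0.4
finger_force: 3.1
```

>>> arm_command(gripper=[0,0,0,0,0], dp=[[0.4,0,0],[0.4,0,0],[0.4,0,0],[0.3,0,0],[0.2,0,0]], twist=[0,0,0,0,0])

```text
time: 5.15
tool_pos: [584.1, -184.5, 49.2]
tcp_rot: [3.139, 0.003, 1.478]
contact_force: [-1.4, -6.4, 0.6]
grip_width: 0.5
finger_force: 3.2
```

>>> arm_command(gripper=[0,0,0,0,0], dp=[[0.24,0,0],[0.24,0,0],[0.2,0,0],[0.2,0,0],[0.12,0,0]], twist=[0,0,0,0,0])

```text
time: 5.78
tool_pos: [586.4, -159.7, 49.2]
tcp_rot: [3.139, 0.003, 1.478]
contact_force: [-1.0, -7.1, 1.2]
grip_width: 0.3
finger_force: 3.3
```

>>> arm_command(gripper=[0,0,0,0,0], dp=[[0.08,0,0],[0.08,0,0],[0.08,0,0],[0.04,0,0],[0,0,0]], twist=[0,0,0,0,0])

```text
time: 6.4
tool_pos: [587.0, -152.8, 49.2]
tcp_rot: [3.139, 0.003, 1.477]
contact_force: [-0.7, -5.1, 0.9]
grip_width: 0.5
finger_force: 2.9
```

>>> arm_command(gripper=[0,0,0,0,0], dp=[[0.08,0,0],[0.08,0,0],[0.04,0,0],[0.04,0,0],[0,0,0]], twist=[0,0,0,0,0])

```text
time: 7.02
tool_pos: [587.6, -146.9, 49.2]
tcp_rot: [3.139, 0.003, 1.477]
contact_force: [-0.6, -5.7, 2.1]
grip_width: 0.4
finger_force: 3.0
```

>>> arm_command(gripper=[0,0,0,0,0], dp=[[0.04,0,0],[0.04,0,0],[0.04,0,0],[0.04,0,0],[0,0,0]], twist=[0,0,0,0,0])

```text
time: 7.65
tool_pos: [588.0, -145.7, 49.2]
tcp_rot: [3.138, 0.006, 1.477]
contact_force: [-1.2, -15.8, -0.5]
grip_width: 0.2
finger_force: 8.4
```

Home: the force rose from a sliding 6 N to 15.8 N and the motion stalled within 1 mm of the predicted place. I'll back off and go over the red half.

Run:
```python
from h import *
plan([588,-145.0,49.2],84.6,[584,-185,49.2],84.6,2)
plan([584,-185,49.2],84.6,[584,-185,325],140,13)
plan([584,-185,325],140,[530,-23.5,325],188,12)
```

```text
[[-0.8, -0.0, -0.0], [-0.81, -0.01, -0.0]] [-0.0, -0.0]
end [ 583.9632499 -185.047842    49.2      ] 84.6
[[0.0, 0.0, -0.85], [0.0, 0.0, -0.85], [0.0, 0.0, -0.85], [0.0, 0.0, -0.84], [0.0, 0.0, -0.85]] [-0.85, -0.85, -0.85, -0.85, -0.85]
[[0.0, 0.0, -0.85], [0.0, 0.0, -0.85], [0.0, 0.0, -0.85], [0.0, 0.0, -0.85], [0.0, 0.0, -0.85]] [-0.85, -0.85, -0.85, -0.85, -0.85]
[[0.0, 0.0, -0.84], [0.0, 0.0, -0.85], [0.0, 0.0, -0.85]] [-0.85, -0.85, -0.85]
end [ 584.   -185.    324.95] 139.85
[[0.48, 0.3, -0.0], [0.47, 0.33, -0.0], [0.43, 0.36, -0.0], [0.42, 0.39, -0.0], [0.38, 0.42, -0.0]] [-0.8, -0.8, -0.8, -0.8, -0.8]
[[0.35, 0.44, -0.0], [0.32, 0.47, -0.0], [0.29, 0.49, -0.0], [0.26, 0.51, -0.0], [0.21, 0.52, -0.0]] [-0.8, -0.8, -0.8, -0.8, -0.8]
[[0.18, 0.54, -0.0], [0.14, 0.55, -0.0]] [-0.8, -0.8]
end [530.12347607 -23.4805257  325.        ] 188.0
```

>>> arm_command(gripper=[0,0,0,40,40], dp=[[-0.8,0,0],[-0.81,-0.01,0],[0,0,-0.85],[0,0,-0.85],[0,0,-0.85]], twist=[0,0,-0.85,-0.85,-0.85])

```text
time: 8.28
tool_pos: [583.1, -182.3, 112.4]
tcp_rot: [-3.142, -0.0, 1.702]
contact_force: [-0.3, 0.7, -0.5]
grip_width: 15.6
finger_force: 0.0
```

>>> arm_command(gripper=[40,40,40,40,40], dp=[[0,0,-0.85],[0,0,-0.85],[0,0,-0.85],[0,0,-0.85],[0,0,-0.85]], twist=[-0.85,-0.85,-0.85,-0.85,-0.85])

```text
time: 8.9
tool_pos: [583.1, -182.1, 218.8]
tcp_rot: [3.141, -0.0, 2.073]
contact_force: [0.5, 0.7, 0.4]
grip_width: 40.1
finger_force: 0.0
```

>>> arm_command(gripper=[40,40,40,40,40], dp=[[0,0,-0.85],[0,0,-0.85],[0,0,-0.85],[0,0,-0.85],[0,0,-0.83]], twist=[-0.85,-0.85,-0.85,-0.85,-0.85])

```text
time: 9.52
tool_pos: [583.0, -182.1, 324.5]
tcp_rot: [3.141, -0.0, 2.444]
contact_force: [-0.3, 0.0, -0.6]
grip_width: 40.3
finger_force: 0.0
```

>>> arm_command(gripper=[40,40,40,40,40], dp=[[0.48,0.3,0],[0.47,0.33,0],[0.43,0.36,0],[0.42,0.39,0],[0.38,0.42,0]], twist=[-0.8,-0.8,-0.8,-0.8,-0.8])

```text
time: 10.15
tool_pos: [560.6, -114.3, 323.8]
tcp_rot: [3.141, -0.0, 2.793]
contact_force: [-0.1, -0.3, 0.3]
grip_width: 40.0
finger_force: 0.0
```

>>> arm_command(gripper=[40,40,40,40,40], dp=[[0.35,0.44,0],[0.32,0.47,0],[0.29,0.49,0],[0.26,0.51,0],[0.21,0.52,0]], twist=[-0.8,-0.8,-0.8,-0.8,-0.8])

```text
time: 10.78
tool_pos: [538.3, -47.0, 323.8]
tcp_rot: [3.141, -0.0, -3.141]
contact_force: [0.5, 0.5, 0.2]
grip_width: 39.5
finger_force: 0.0
```

>>> arm_command(gripper=[40,40,40,40,40], dp=[[0.18,0.54,0],[0.14,0.55,0],[0,0,0],[0,0,0],[0,0,0]], twist=[-0.8,-0.8,0,0,0])

```text
time: 11.4
tool_pos: [529.8, -20.6, 323.6]
tcp_rot: [-3.141, -0.0, -3.005]
contact_force: [-1.0, -0.5, -0.3]
grip_width: 39.9
finger_force: 0.0
```

Run:
```python
from h import *
np.set_printoptions(precision=1,suppress=True)
o=get_obs();im=capture("wrist")[:,:,::-1];s=capture("scene")[:,:,::-1]
cv2.imwrite("pics/w2.png",np.hstack([cv2.resize(im,(400,300)),cv2.resize(s[160:285,175:342],(400,300),interpolation=2)]))
W=cam("wrist",o);print(o["tool_pos"],np.degrees(o["tcp_rot"]),o["joint_positions"])
A=np.array([599.3,-13.5,276])
for r in(0,45,95):print(r,proj(W,A+r*np.array([np.cos(np.radians(188.2)),np.sin(np.radians(188.2)),0]))*[400/560,300/420])
h=cv2.cvtColor(im,cv2.COLOR_BGR2HSV);m=((h[...,0]<8)|(h[...,0]>172))&(h[...,1]>150)&(h[...,2]>70)
n,l,st,c=cv2.connectedComponentsWithStats(m.astype(np.uint8));print(st,c)
i=1+np.argmax(st[1:,4]);ys,xs=np.where(l==i);print(cv2.boxPoints(cv2.minAreaRect(np.c_[xs,ys].astype(np.float32))))
```

```text
[529.8 -20.6 323.6] [-180.    -0.  -172.2] [-0.2  0.3  1.3 -0.   1.5 -1.9]
0 [202.1 238.4]
45 [201.5 193.5]
95 [200.8 137.7]
[[     0      0    560    420 233121]
 [   272    191     27     92   2079]] [[279.4 209.3]
 [285.7 236.3]]
[[271.7 191.2]
 [296.8 190.7]
 [298.6 281.8]
 [273.5 282.3]]
```

View pics/w2.png

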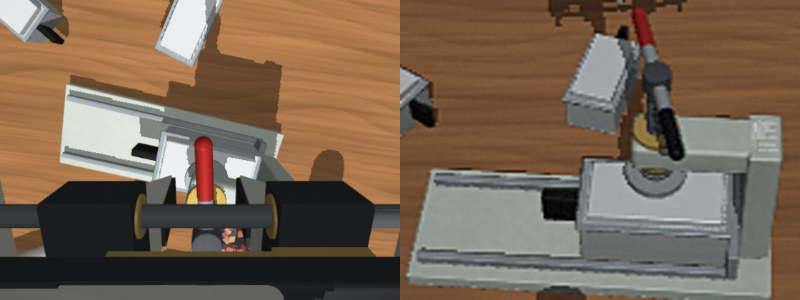

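The wrist view (left) shows the red half at (204,140)–(204,200), about 1.5 mm off the finger centre and aligned. The scene view (right) shows the mould's wall against the stop at (735,210). I'll descend to straddle the bar, close the fingers loosely around it and start to wind.

>>> arm_command(gripper=[40,40,40,40,40], dp=[[0,-0.04,0.6],[0,0,0.6],[0,0,0.6],[0,0,0.5],[0,0,0.36]], twist=[0,0,0,0,0])

```text
time: 12.12
tool_pos: [529.8, -21.0, 256.4]
tcp_rot: [3.142, -0.0, -3.004]
contact_force: [0.3, -0.9, 0.8]
grip_width: 40.1
finger_force: 0.0
```

>>> arm_command(gripper=[17,17,17,17,17], dp=[[0,0,0],[0,0,0],[0,0,0],[0,0,0],[0,0,0]], twist=[0,0,0,0,0])

```text
time: 12.75
tool_pos: [529.9, -21.0, 257.4]
tcp_rot: [-3.141, 0.0, -3.004]
contact_force: [-0.8, -0.4, -0.3]
grip_width: 17.1
finger_force: 0.0
```

>>> arm_command(gripper=[17,17,17,17,17], dp=[[-0.011,0.244,0.014],[-0.011,0.244,0.014],[-0.011,0.244,0.014],[-0.011,0.244,0.014],[-0.011,0.244,0.014]], twist=[1,1,1,1,1])

```text
time: 13.38
tool_pos: [531.9, 8.9, 255.5]
tcp_rot: [-3.14, -0.001, 2.84]
contact_force: [-1.7, -2.0, 1.2]
grip_width: 16.9
finger_force: 1.1
```

>>> arm_command(gripper=[17,17,17,17,17], dp=[[-0.011,0.244,0.014],[-0.011,0.244,0.014],[-0.011,0.244,0.014],[-0.011,0.244,0.014],[-0.011,0.244,0.014]], twist=[1,1,1,1,1])

```text
time: 14.0
tool_pos: [546.7, 35.5, 253.6]
tcp_rot: [-3.14, -0.001, 2.404]
contact_force: [-3.1, -2.1, 0.6]
grip_width: 17.1
finger_force: 1.1
```

>>> arm_command(gripper=[17,17,17,17,17], dp=[[-0.011,0.244,0.014],[-0.011,0.244,0.014],[-0.011,0.244,0.014],[-0.011,0.244,0.014],[-0.011,0.244,0.014]], twist=[1,1,1,1,1])

```text
time: 14.62
tool_pos: [571.4, 53.3, 251.8]
tcp_rot: [-3.14, -0.001, 1.968]
contact_force: [-2.0, 0.4, -0.2]
grip_width: 16.8
finger_force: 1.2
```

>>> arm_command(gripper=[17,17,17,17,17], dp=[[-0.011,0.244,0.014],[-0.011,0.244,0.014],[-0.011,0.244,0.014],[-0.011,0.244,0.014],[-0.011,0.244,0.014]], twist=[1,1,1,1,1])

```text
time: 15.25
tool_pos: [601.4, 59.0, 250.0]
tcp_rot: [-3.14, -0.001, 1.531]
contact_force: [-2.7, 0.9, 0.7]
grip_width: 17.0
finger_force: 1.2
```

```bash
cat > q.py <<'E'
from h import *
A=np.array([599.3,-12.2])
def torque(o):
    d=o["tool_pos"][:2]-A;F=o["contact_force"];return d[0]*F[1]/1e3-d[1]*F[0]/1e3
o=get_obs();d=o["tool_pos"][:2]-A
print("t",o["time"],"pos",o["tool_pos"].round(1),"yaw",np.degrees(o["tcp_rot"][2]).round(1),"pos ang",np.degrees(np.arctan2(d[1],d[0])).round(1),"r",np.hypot(*d).round(1),"q6",o["joint_positions"][5].round(2),"F",o["contact_force"].round(1),"M",o["moment"].round(2),"torque",torque(o).round(3),"w",o["grip_width"].round(1),o["finger_force"])
E
python3 q.py
```

```text
Traceback (most recent call last):
  File "q.py", line 6, in <module>
    print("t",o["time"],"pos",o["tool_pos"].round(1),"yaw",np.degrees(o["tcp_rot"][2]).round(1),"pos ang",np.degrees(np.arctan2(d[1],d[0])).round(1),"r",np.hypot(*d).round(1),"q6",o["joint_positions"][5].round(2),"F",o["contact_force"].round(1),"M",o["moment"].round(2),"torque",torque(o).round(3),"w",o["grip_width"].round(1),o["finger_force"])
                                                                                                                                                                                                                                                                                                              ^^^^^^^^^^^^^^^^^^^^^
AttributeError: 'float' object has no attribute 'round'
```

>>> arm_command(gripper=[17,17,17,17,17], dp=[[-0.011,0.244,0.014],[-0.011,0.244,0.014],[-0.011,0.244,0.014],[-0.011,0.244,0.014],[-0.011,0.244,0.014]], twist=[1,1,1,1,1])

```text
time: 15.88
tool_pos: [630.9, 51.3, 248.3]
tcp_rot: [-3.14, -0.0, 1.095]
contact_force: [-3.1, 1.7, 0.6]
grip_width: 17.0
finger_force: 1.1
```

>>> arm_command(gripper=[17,17,17,17,17], dp=[[-0.011,0.244,0.014],[-0.011,0.244,0.014],[-0.011,0.244,0.014],[-0.011,0.244,0.014],[-0.011,0.244,0.014]], twist=[1,1,1,1,1])

```text
time: 16.5
tool_pos: [654.2, 31.8, 246.5]
tcp_rot: [-3.14, 0.001, 0.659]
contact_force: [-1.8, 1.1, 0.6]
grip_width: 17.2
finger_force: 1.1
```

>>> arm_command(gripper=[17,17,17,17,17], dp=[[-0.011,0.244,0.014],[-0.011,0.244,0.014],[-0.011,0.244,0.014],[-0.011,0.244,0.014],[-0.011,0.244,0.014]], twist=[1,1,1,1,1])

```text
time: 17.12
tool_pos: [667.0, 4.4, 244.7]
tcp_rot: [-3.141, 0.001, 0.223]
contact_force: [-1.8, 1.7, 0.4]
grip_width: 17.2
finger_force: 1.1
```

>>> arm_command(gripper=[17,17,17,17,17], dp=[[-0.011,0.244,0.014],[-0.011,0.244,0.014],[-0.011,0.244,0.014],[-0.011,0.244,0.014],[-0.011,0.244,0.014]], twist=[1,1,1,1,1])

```text
time: 17.75
tool_pos: [667.3, -25.7, 243.0]
tcp_rot: [-3.141, 0.001, -0.214]
contact_force: [-1.4, 2.0, -0.6]
grip_width: 16.9
finger_force: 1.0
```

```bash
sed -i 's/o\["grip_width"\].round(1)/o["grip_width"]/' q.py; python3 q.py
```

```text
t 17.75 pos [667.3 -25.7 243. ] yaw -12.2 pos ang -11.2 r 69.3 q6 1.63 F [-1.4  2.  -0.6] M [0.39 0.24 0.04] torque 0.117 w 16.94380425779093 1.0358045250177383
```

>>> arm_command(gripper=[17,17,17,17,17], dp=[[-0.011,0.244,0.014],[-0.011,0.244,0.014],[-0.011,0.244,0.014],[-0.011,0.244,0.014],[-0.011,0.244,0.014]], twist=[1,1,1,1,1])

```text
time: 18.38
tool_pos: [654.7, -53.1, 241.2]
tcp_rot: [-3.141, 0.001, -0.65]
contact_force: [-0.3, 2.9, 0.3]
grip_width: 17.2
finger_force: 1.0
```

>>> arm_command(gripper=[17,17,17,17,17], dp=[[-0.011,0.244,0.014],[-0.011,0.244,0.014],[-0.011,0.244,0.014],[-0.011,0.244,0.014],[-0.011,0.244,0.014]], twist=[1,1,1,1,1])

```text
time: 19.0
tool_pos: [631.9, -72.7, 239.6]
tcp_rot: [-3.141, 0.001, -1.086]
contact_force: [1.3, 2.6, -0.9]
grip_width: 17.0
finger_force: 1.0
```

```bash
python3 q.py
```

```text
t 19.0 pos [631.9 -72.7 239.6] yaw -62.2 pos ang -61.7 r 68.8 q6 2.42 F [ 1.3  2.6 -0.9] M [ 0.53 -0.12  0.07] torque 0.165 w 16.97883671119019 1.0220202058553696
```

>>> arm_command(gripper=[17,17,17,17,17], dp=[[-0.011,0.244,0.014],[-0.011,0.244,0.014],[-0.011,0.244,0.014],[-0.011,0.244,0.014],[-0.011,0.244,0.014]], twist=[1,1,1,1,1])

```text
time: 19.62
tool_pos: [602.9, -80.9, 237.9]
tcp_rot: [-3.141, 0.001, -1.523]
contact_force: [1.8, 1.6, -0.7]
grip_width: 17.3
finger_force: 1.0
```

>>> arm_command(gripper=[40,40,40,40,40], dp=[[0,-0.04,0],[0,0,0],[0,0,-0.4],[0,0,-0.6],[0,0,-0.8]], twist=[0,0,0,0,0])

```text
time: 20.25
tool_pos: [603.7, -81.4, 284.3]
tcp_rot: [-3.141, -0.0, -1.52]
contact_force: [0.3, -0.4, 0.2]
grip_width: 40.0
finger_force: 0.0
```

```bash
python3 q.py
```

```text
t 20.25 pos [603.7 -81.4 284.3] yaw -87.1 pos ang -86.3 r 69.3 q6 2.83 F [ 0.3 -0.4  0.2] M [ 0.11 -0.08  0.04] torque 0.018 w 40.01591951803947 0.0
```

>>> arm_command(gripper=[40,40,40,40,40], dp=[[0,0,-0.2],[0,0,0],[0,0,0],[0,0,0],[0,0,0]], twist=[-1,-1,-1,-1,-1])

```text
time: 20.88
tool_pos: [603.9, -81.5, 289.3]
tcp_rot: [-3.14, -0.001, -1.081]
contact_force: [-0.2, 0.3, -0.4]
grip_width: 40.0
finger_force: 0.0
```

>>> arm_command(gripper=[40,40,40,40,40], dp=[[0,0,0],[0,0,0],[0,0,0],[0,0,0],[0,0,0]], twist=[-1,-1,-1,-1,-1])

```text
time: 21.5
tool_pos: [603.9, -81.4, 289.4]
tcp_rot: [-3.141, -0.002, -0.644]
contact_force: [-0.2, 0.4, -0.1]
grip_width: 40.3
finger_force: 0.0
```

>>> arm_command(gripper=[40,40,40,40,40], dp=[[0,0,0],[0,0,0],[0,0,0],[0,0,0],[0,0,0]], twist=[-1,-1,-1,-1,-1])

```text
time: 22.12
tool_pos: [603.9, -81.4, 289.4]
tcp_rot: [3.141, -0.002, -0.208]
contact_force: [-0.5, -1.2, 0.5]
grip_width: 40.1
finger_force: 0.0
```

>>> arm_command(gripper=[40,40,40,40,40], dp=[[0,0,0],[0,0,0],[0,0,0],[0,0,0],[0,0,0]], twist=[-1,-1,-1,-1,-1])

```text
time: 22.75
tool_pos: [603.9, -81.4, 289.3]
tcp_rot: [3.141, -0.001, 0.228]
contact_force: [0.0, 0.1, 0.2]
grip_width: 40.1
finger_force: 0.0
```

>>> arm_command(gripper=[40,40,40,40,40], dp=[[0,0,0],[0,0,0],[0,0,0],[0,0,0],[0,0,0]], twist=[-1,-1,-1,-1,-1])

```text
time: 23.38
tool_pos: [603.9, -81.4, 289.4]
tcp_rot: [3.14, -0.001, 0.665]
contact_force: [-0.1, 0.0, 0.4]
grip_width: 40.2
finger_force: 0.0
```

>>> arm_command(gripper=[40,40,40,40,40], dp=[[0,0,0],[0,0,0],[0,0,0],[0,0,0],[0,0,0]], twist=[-1,-1,-1,-1,-1])

```text
time: 24.0
tool_pos: [603.9, -81.4, 289.3]
tcp_rot: [3.14, -0.0, 1.101]
contact_force: [-1.8, -0.5, -0.4]
grip_width: 40.1
finger_force: 0.0
```

>>> arm_command(gripper=[40,40,40,40,40], dp=[[0,0,0],[0,0,0],[0,0,0],[0,0,0],[0,0,0]], twist=[-1,-1,-1,-1,-1])

```text
time: 24.62
tool_pos: [603.9, -81.4, 289.4]
tcp_rot: [3.14, 0.001, 1.537]
contact_force: [-0.4, -0.2, 0.7]
grip_width: 39.8
finger_force: 0.0
```

>>> arm_command(gripper=[40,40,40,40,40], dp=[[0,0,0],[0,0,0],[0,0,0],[0,0,0],[0,0,0]], twist=[-0.8,0,0,0,0])

```text
time: 25.25
tool_pos: [603.6, -81.4, 288.0]
tcp_rot: [3.142, 0.0, 1.603]
contact_force: [0.5, -0.3, -0.2]
grip_width: 40.3
finger_force: 0.0
```

```bash
python3 q.py
python3 - <<'E'
from h import *
o=get_obs();im=capture("wrist")[:,:,::-1];s=capture("scene")[:,:,::-1]
cv2.imwrite("pics/w3.png",np.hstack([cv2.resize(im,(400,300)),cv2.resize(s[160:285,175:342],(400,300),interpolation=2)]))
E
```

```text
t 25.25 pos [603.6 -81.4 288. ] yaw 91.9 pos ang -86.4 r 69.3 q6 -0.29 F [ 0.5 -0.3 -0.2] M [-0.01 -0.1   0.07] torque 0.035 w 40.26990218708236 0.0
```

View pics/w3.png

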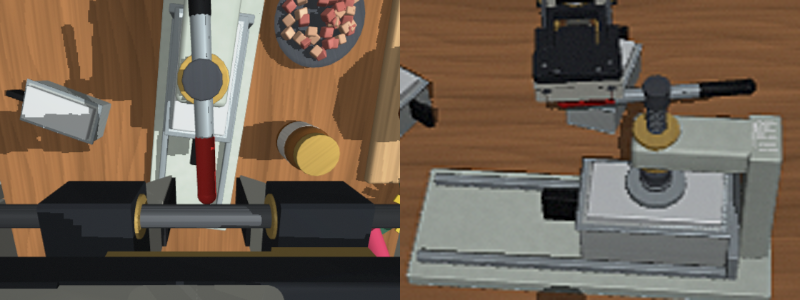

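The red half at (206,170) lies midway between the fingers, and the mould is still home in the scene view. I'll descend and wind on.

>>> arm_command(gripper=[40,40,40,40,40], dp=[[0,0,0.5],[0,0,0.5],[0,0,0.5],[0,0,0.5],[0,0,0]], twist=[0,0,0,0,0])

```text
time: 25.98
tool_pos: [603.0, -81.2, 236.5]
tcp_rot: [-3.139, -0.001, 1.604]
contact_force: [0.5, -1.0, -0.3]
grip_width: 39.7
finger_force: 0.0
```

>>> arm_command(gripper=[17,17,17,17,17], dp=[[0,0,0],[0,0,0],[0,0,0],[0,0,0],[0.011,-0.244,0.014]], twist=[0,0,0,0,1])

```text
time: 26.6
tool_pos: [598.1, -81.4, 237.8]
tcp_rot: [3.14, 0.0, 1.515]
contact_force: [2.5, -1.0, 0.1]
grip_width: 16.7
finger_force: 1.1
```

>>> arm_command(gripper=[17,17,17,17,17], dp=[[0.011,-0.244,0.014],[0.011,-0.244,0.014],[0.011,-0.244,0.014],[0.011,-0.244,0.014],[0.011,-0.244,0.014]], twist=[1,1,1,1,1])

```text
time: 27.22
tool_pos: [568.7, -73.8, 236.2]
tcp_rot: [3.14, 0.001, 1.077]
contact_force: [2.2, -3.0, -0.1]
grip_width: 17.1
finger_force: 1.2
```

```bash
python3 q.py
```

```text
t 27.225 pos [568.7 -73.8 236.2] yaw 61.7 pos ang -116.5 r 68.8 q6 0.23 F [ 2.2 -3.  -0.1] M [-0.47 -0.24  0.02] torque 0.229 w 17.147757590779438 1.1587116122245789
```

>>> arm_command(gripper=[17,17,17,17,17], dp=[[0.011,-0.244,0.014],[0.011,-0.244,0.014],[0.011,-0.244,0.014],[0.011,-0.244,0.014],[0.011,-0.244,0.014]], twist=[1,1,1,1,1])

```text
time: 27.85
tool_pos: [545.4, -54.1, 234.4]
tcp_rot: [3.14, 0.0, 0.641]
contact_force: [-0.6, -3.7, 0.5]
grip_width: 16.7
finger_force: 1.2
```

```bash
python3 q.py
```

```text
t 27.85 pos [545.4 -54.1 234.4] yaw 36.7 pos ang -142.2 r 68.2 q6 0.69 F [-0.6 -3.7  0.5] M [-0.47 -0.02  0.02] torque 0.175 w 16.65786784389046 1.1817659810185432
```

>>> arm_command(gripper=[17,17,17,17,17], dp=[[0.011,-0.244,0.014],[0.011,-0.244,0.014],[0.011,-0.244,0.014],[0.011,-0.244,0.014],[0.011,-0.244,0.014]], twist=[1,1,1,1,1])

```text
time: 28.48
tool_pos: [532.6, -26.3, 232.5]
tcp_rot: [3.14, 0.001, 0.204]
contact_force: [-0.8, -2.5, 0.5]
grip_width: 17.2
finger_force: 1.2
```

```bash
python3 q.py
```

```text
t 28.475 pos [532.6 -26.3 232.5] yaw 11.7 pos ang -168.1 r 68.2 q6 1.17 F [-0.8 -2.5  0.5] M [-0.42  0.2   0.01] torque 0.156 w 17.150003959719538 1.194033958017826
```

>>> arm_command(gripper=[17,17,17,17,17], dp=[[0.011,-0.244,0.014],[0.011,-0.244,0.014],[0.011,-0.244,0.014],[0.011,-0.244,0.014],[0.011,-0.244,0.014]], twist=[1,1,1,1,1])

```text
time: 29.1
tool_pos: [532.7, 4.3, 230.6]
tcp_rot: [3.14, 0.001, -0.232]
contact_force: [-2.7, -2.4, 0.4]
grip_width: 17.1
finger_force: 1.2
```

```bash
python3 q.py
```

```text
t 29.1 pos [532.7   4.3 230.6] yaw -13.3 pos ang 166.1 r 68.7 q6 1.67 F [-2.7 -2.4  0.4] M [-0.33  0.43 -0.02] torque 0.202 w 17.149905488438673 1.1988881975412369
```

>>> arm_command(gripper=[17,17,17,17,17], dp=[[0.011,-0.244,0.014],[0.011,-0.244,0.014],[0.011,-0.244,0.014],[0.011,-0.244,0.014],[0.011,-0.244,0.014]], twist=[1,1,1,1,1])

```text
time: 29.72
tool_pos: [545.7, 31.9, 228.7]
tcp_rot: [3.14, 0.001, -0.668]
contact_force: [-3.2, -1.4, 0.0]
grip_width: 17.1
finger_force: 1.2
```

```bash
python3 q.py
```

```text
t 29.725 pos [545.7  31.9 228.7] yaw -38.3 pos ang 140.6 r 69.4 q6 2.16 F [-3.2 -1.4  0. ] M [-0.07  0.47  0.04] torque 0.216 w 17.093277577623553 1.1951841786503792
```

>>> arm_command(gripper=[17,17,17,17,17], dp=[[0.011,-0.244,0.014],[0.011,-0.244,0.014],[0.011,-0.244,0.014],[0.011,-0.244,0.014],[0.011,-0.244,0.014]], twist=[1,1,1,1,1])

```text
time: 30.35
tool_pos: [568.9, 50.8, 227.0]
tcp_rot: [3.139, 0.0, -1.104]
contact_force: [-3.8, -2.3, 1.8]
grip_width: 17.1
finger_force: 2.4
```

```bash
python3 q.py
```

```text
t 30.35 pos [568.9  50.8 227. ] yaw -63.3 pos ang 115.8 r 69.9 q6 2.63 F [-3.8 -2.3  1.8] M [-0.18  0.71  0.04] torque 0.308 w 17.07650628783782 2.3600678890943527
```

The platen has bitten: torque is about 1.5× free, and the bite came at about 6.9 rad. I'll go on slowly by 10°, reading while moving.

>>> arm_command(gripper=[17,17,17,17,17], dp=[[0.002,-0.098,0.006],[0.002,-0.098,0.006],[0.002,-0.098,0.006],[0.002,-0.098,0.006],[0.002,-0.098,0.006]], twist=[0.4,0.4,0.4,0.4,0.4])

```text
time: 30.98
tool_pos: [580.3, 55.3, 226.3]
tcp_rot: [3.139, -0.0, -1.277]
contact_force: [-5.1, -1.6, 2.4]
grip_width: 17.0
finger_force: 3.0
```

```bash
python3 q.py
```

```text
t 30.975 pos [580.3  55.3 226.3] yaw -73.1 pos ang 105.7 r 70.1 q6 2.81 F [-5.1 -1.6  2.4] M [-0.18  0.9   0.03] torque 0.373 w 17.004359334239044 2.955101877450943
```

>>> arm_command(gripper=[17,17,17,17,17], dp=[[0,-0.05,0.003],[0,-0.05,0.003],[0,-0.05,0.003],[0,-0.05,0.003],[0,-0.05,0.003]], twist=[0.2,0.2,0.2,0.2,0.2])

```text
time: 31.6
tool_pos: [586.2, 56.7, 226.0]
tcp_rot: [3.139, -0.0, -1.363]
contact_force: [-6.0, -2.8, 2.8]
grip_width: 16.9
finger_force: 3.2
```

```bash
python3 q.py
```

```text
t 31.6 pos [586.2  56.7 226. ] yaw -78.1 pos ang 100.8 r 70.1 q6 2.9 F [-6.  -2.8  2.8] M [-0.25  0.97  0.  ] torque 0.447 w 16.934121582763186 3.2125159353017807
```

The torque is about 1.8–2.0× free (about 40–50 N), inside the firm window. I'll release and lift clear.

>>> arm_command(gripper=[17,40,40,40,40], dp=[[0,0.04,0],[0,0.04,0],[0,0,0],[0,0,0],[0,0,-0.4]], twist=[0,0,0,0,0])

```text
time: 32.22
tool_pos: [585.0, 56.9, 235.6]
tcp_rot: [3.14, 0.0, -1.363]
contact_force: [0.9, 0.5, 0.5]
grip_width: 39.9
finger_force: 0.0
```

>>> arm_command(gripper=[40,40,40,40,40], dp=[[0,0,-0.8],[0,0,-0.8],[0,0,-0.8],[0,0,-0.6],[0,0,0]], twist=[0,0,0,0,0])

```text
time: 32.85
tool_pos: [585.8, 56.8, 312.4]
tcp_rot: [-3.139, -0.001, -1.363]
contact_force: [0.4, -0.0, 0.5]
grip_width: 39.9
finger_force: 0.0
```

```bash
python3 q.py
python3 - <<'E'
from h import *
s=capture("scene")[:,:,::-1];t=capture("top")[:,:,::-1]
cv2.imwrite("pics/f.png",np.hstack([cv2.resize(s[150:340,175:405],(400,330),interpolation=2),cv2.resize(t[130:260,190:380],(400,330),interpolation=2)]))
E
```

```text
t 32.85 pos [585.8  56.8 312.4] yaw -78.1 pos ang 101.1 r 70.3 q6 2.9 F [ 0.4 -0.   0.5] M [ 0.14 -0.04 -0.02] torque -0.028 w 39.892628238702265 0.0
```

View pics/f.png

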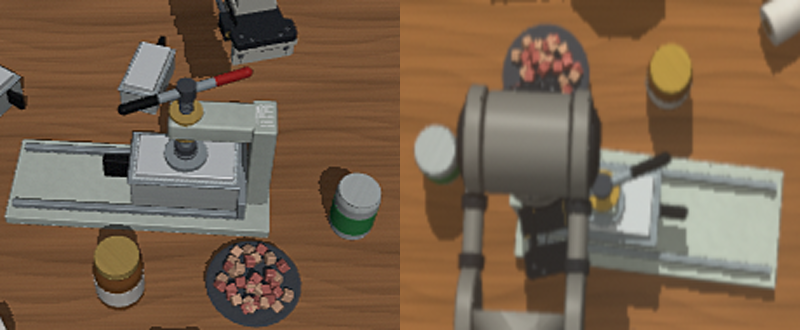

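The mould is home against the stop with the platen on its lid (scene (185,150)). The jar, dish and tin are in their places, and the gripper is clear.

```bash
python3 -c "
from plant import *
print(close_job())"
```

```text
the job is handed in; nothing more can be done
None
```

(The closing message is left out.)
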